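# Lay the accessory case flat and seat it against the stop bar

### The job

The accessory case has been left standing on its edge on the bench pad. Tip it over by pushing on its lid side, so that it lies flat on its rubber feet with the lid up, and then push it along the pad until the edge that carries its handle is flush against the stop bar. Only push it, never pick it up, and leave the upright meter and the other things on the bench where they are.

Things in the scene. Friction and masses are not known exactly. Their poses are not given: they have to be found in the camera images.
- case: Accessory case: grey plastic box 54 mm thick (x), 180 wide (y), 115 high (z), 0.45 to 0.75 kg, loose, standing on its long edge on the pad; wider and lower than the meter. Origin: centre of the edge face it stands on; z points from there to the handle edge. -x is the lid side, towards the robot; +x has four rubber feet 3 mm thick. Lying on its feet, x points down, the lid 57 mm above the pad.
- case_center (a point): Centre of the case's box (57.5 mm from its origin along its z). About 62 mm above the table when the case stands on the pad, 34 mm when it lies on its feet. Lying, it slides on the pad under a push of about 2 to 5 N. If one corner meets the bar first it can jam: a push nearer the lagging end turns it square.
- case_lid (a point): Middle of the case's lid side (27 mm from case_center along the case's -x), marked by three flat upright ribs. A push of 1 to 4 N near the top of this side tips the case; past about 25 degrees it falls over by itself.
- case_edge (a point): Middle of the case's handle edge face (115 mm from the case's origin along its z): the face that must meet the stop bar. It carries two flat latches and a black handle, a bar 10 mm thick and 90 mm long along the case's y that stands 25 mm out in the middle of the thickness. With the case lying on its feet, the handle passes over the stop bar.
- pad: Dark rubber pad fixed to the table, 310 (x) by 600 mm (y), 4 mm thick, with an aluminium stop bar along its far (+x) edge, 580 mm long, 14 mm thick, its top 16 mm above the table. Origin: centre of the underside, on the table; x points away from the robot to the stop bar, z up. The bar's near face, which the case must meet, is at x = 130 mm, parallel to y.
- meter: Portable meter, an upright grey box 58 (x) by 84 (y) by 125 mm high with a wire-like carrying handle on top (to 147 mm), a window and a dial at its front (-x). Loose, 0.7 kg, stands on the pad beside the case, to its left or right. Origin: centre of its underside. To be left alone.
- adapter: Brass coaxial adapter, 24 mm across, 40 mm high, standing loose on the near middle of the pad, between the case and the meter. Origin: centre of its underside. To be left alone.
- screwdriver: Screwdriver lying loose on the table beyond the stop bar, along the bar. To be left alone.
- terminator: Dark steel coaxial terminator, 32 mm across, 66 mm high, standing loose on the table to the left of the pad. To be left alone.
- tape: Roll of black tape, 70 mm across, 19 mm high, lying loose on the table to the right of the pad. To be left alone.
- mug: White mug, 80 mm across, 90 mm high, on the table to the left of the pad. To be left alone.
Not all that is in view belongs to the job. What is shaped like the case but brown or orange is not meant.

How it is judged (in metres and radians):
On the way, in this order (a step that is already met when the one before it is completed fails the run):
1. the case lies flat on its feet, lid up (angle between case's own x axis and vertical above 3.04 rad and height (world z) of case_center below 0.045 m), for 0.2 s.
2. its handle edge is flush against the stop bar (all of step 1 and x of case_edge in the frame of pad between 0.125 and 0.135 m and angle between the y axis of case and the y axis of pad, either way round below 0.045 rad), for 0.2 s.
At the end, for the whole second after the job is handed in: The case lies flat on its rubber feet, lid up (within 0.1 rad), its handle edge within 5 mm of the stop bar and parallel to it within 0.045 rad, at rest; the meter stands upright (all of step 2 and linear speed of case below 0.01 m/s and angular speed of case below 0.05 rad/s and angle between meter's own z axis and vertical below 0.1 rad); the robot touches nothing.
It fails at once if the case is lifted (height (world z) of case_center above 0.085 m or (angle between case's own x axis and vertical above 2.95 rad and height (world z) of case_center above 0.055 m)).
It fails at once if the case falls the wrong way, onto its lid (angle between case's own x axis and vertical below 0.6 rad).
It fails at once if the meter is tipped, or moved more than 20 mm (angle between meter's own z axis and vertical above 0.35 rad or distance of meter from where it was at the start of the episode above 0.02 m).
It fails at once if another thing on the bench is moved more than 30 mm (distance of any of adapter, terminator, screwdriver, tape, mug from where it was at the start of the episode above 0.03 m).
It also fails if it takes over 51 s, if anything falls off the work surface, if the arm or the gripper's body presses on something with over 40 N, if the wrist force passes 120 N, or if a joint passes its speed limit or range.

### The arm

A 7-joint arm with a two-finger parallel gripper is mounted at the origin on the work surface. World frame = base frame: x ahead of the robot, y to its left, z up, the work surface at z = 0. Lengths are in m, angles in degrees, forces in N, time in s.
With the tool pointing down it reaches from about 0.425 to 0.875 m from the base axis. Payload 4.7 kg.
Tool frame: the origin (TCP) lies midway between the tips of the shut fingers; the grasp point (between the pads) lies 19 mm behind it; z points along the fingers, y is the line along which they close (so a half turn about z gives the same grasp; the last joint's range is limited). The gripper opens to 85 mm and grips with 20 to 120 N. Pads are 22 mm wide; open, the fingers measure 114 mm over their backs; the gripper's body (76 mm by 85 mm) begins 54 mm behind the grasp point. The pads swing forward as they close: fully open they stand 13 mm farther back than shut.
Start: joints at [-73.447, 18.392, -4.016, 83.108, 1.295, 78.541, -3.26], TCP at [0.176, 0.626, 0.231] pointing down, gripper open.
Joint ranges: [-163.93, 163.93], [-17.29, 119.83], [-79.2, 71.16], [3.27, 140.29], [-89.18, 269.18], [5.43, 117.66], [-154.24, 154.24]. Speed limits (degrees/s): [147.25, 147.25, 180, 180, 180, 180, 180].

### API

Orientations are given as [roll, pitch, yaw] about the fixed x, y, z axes, in that order (R = Rz(yaw) Ry(pitch) Rx(roll)).
In Python, from cell import readout, camera, camera_params, hand_in, spotter gives the robot as it stands. The module is installed in compiled form; this text tells all that it offers.
- The arm moves only by the tool jog_arm, never from a script. Its argument "increments" is a list of rows, each a list of 7 numbers: the shift along the tool's x, y, z each as a share of 50 cm, from -1 to 1, then the turn, a rotation vector about the tool's x, y, z each as a share of 30 degrees, from -1 to 1, then the opening, from 0 (shut) to 1 (fully open). In form: [[tx, ty, tz, rx, ry, rz, jaw], ...]. A call has 1 to 12 rows; each row shifts and turns the commanded pose from where the row before left it, along the tool's axes as they then stand; what a row does not reach is not made up. A row lasts 1/10 s, in which the tool goes at most 50 mm and 8.59 degrees, less where a joint would pass 70% of its speed; a pose out of reach is approached as far as the arm can. A call with a number of a shift or a turn outside -1 to 1 is refused whole. A call with a gripper value outside its range is refused whole. The fingers move at their own pace and stop on an object; "grip_force" is the grip in N (left out, the last holds). Time passes only in rows, so rows that do not move let the fingers close. It gives the time, the measured TCP pose, the force, the opening and the grip force at its end, in the units of the state.
- readout.get_state(): the state, without advancing time (a new reading comes with each control period).
- camera(name): name is "scene" or "top" or "wrist"; returns (picture, depth): 384x512x3 uint8, blue, green, red; 384x512 float32, m along the optical axis (not along the pixel's ray), 0 where there is no reading.
- camera_params(name): a dict with "mtx" (3x3 intrinsics, pixels), "position" and "rotation" of the camera in the world; the wrist camera has in their place "tool_from_camera" (4x4, takes a point from camera to tool coordinates, whose origin is the TCP and whose axes are the flange's). Camera axes: x right, y up, looking along -z (the intrinsics and any distortion apply to the point x, -y, -z); pixel columns grow to the right and rows downward; lengths in m; the calibration is good to about 2 mm. A picture is of the moment at which its call begins: read the wrist's pose just before it. camera_params takes no time and is no camera call.
- hand_in(): hands the job in; it is judged then, once.
Trained networks look in the newest picture that a camera, given by its name, has taken for a name from the list of things; names that differ only in an ending like _2 or _b are one class to them, and where a whole thing is asked for, a point or a joint stands for the part that bears it (a point fixed in the world has none). Each returns a list of dicts, best first, with "conf" (0 to 1); they miss things now and then, are a little off and sometimes report something else, mostly with a low value. They report only what shows in the picture. A call takes as long as a camera call. They do not tell look-alikes from the thing itself.
- spotter.cut_out(camera, query): "mask" (384x512 bool, what is visible of it) and "box" ([left, top, right, bottom] in pixels, round what is visible of it).
The state is a dict: "time": time; "joint_positions": joint angles; "joint_velocities": joint speeds; "joint_efforts": joint torques, N m; "eef_pos": TCP position; "tcp_rot": TCP orientation; "ft_force": force on the tool from outside, world axes, zero at the start; "moment": the same for the moment, N m; "width": opening from 0.0 (shut) to 1.0 (fully open); "gripper_force": force on a finger pad.
Only numpy, scipy, OpenCV 4.12 (cv2) and the standard library are available. Lean on these libraries where they do the work, as an engineer would, in place of code of your own. Each camera call takes 0.05 s, during which the arm holds its last target. There are 200 camera calls.

## Working session

There is one attempt and no reset: what is moved stays moved. The work goes in short steps, Python scripts to look and compute and a tool call to move; the robot and the scene stay as the last step left them, time stands still between calls to the robot, and variables do not carry over. Pictures are saved under pics/ and viewed, at most 10 in all, crops included, and the job is handed in when it is done.

Besides the shell and the picture viewer there is one more tool, called as a command line: name --pt "numbers of a row" for each row, then --argument value for the rest. jog_arm: Moves the arm, as the interface text tells. Its arguments: {"type":"object","properties":{"increments":{"type":"array"},"grip_force":{"type":"number"}},"required":["increments"]}

```bash
mkdir -p pics
cat > h.py <<'E'
import numpy as np, cv2
from cell import readout, camera, camera_params, spotter
def world(name, depth, mask=None):
    p=camera_params(name); K=np.array(p["mtx"])
    m=(depth>0) if mask is None else (mask&(depth>0))
    v,u=np.nonzero(m); d=depth[v,u]
    c=np.stack([(u-K[0,2])/K[0,0]*d, -(v-K[1,2])/K[1,1]*d, -d],1)
    R=np.array(p["rotation"])
    return c@R.T+np.array(p["position"]), u, v
E
python3 - <<'E'
from h import *
print(readout.get_state())
ims=[]
for n in ("scene","top"):
    im,d=camera(n); cv2.imwrite(f"pics/{n}0.png",im); np.save(f"{n}.npy",d)
    print(n,camera_params(n))
    for q in ("case","meter","adapter","pad","terminator"):
        for r in spotter.cut_out(n,q)[:2]:
            P,_,_=world(n,d,r["mask"])
            print(q,round(r["conf"],2),r["box"],np.percentile(P,[2,50,98],axis=0).round(3).tolist() if len(P) else None)
E
```

```text
{'time': 0.0, 'joint_positions': array([-73.44850362,  18.44043607,  -4.0159535 ,  83.17448039,
         1.29538876,  78.54154081,  -3.26092031]), 'joint_velocities': array([-0.06519632, -0.03190885,  0.09004426, -0.02675204,  0.07259591,
       -0.03527211,  0.05257043]), 'joint_efforts': array([ 4.23567553e-04, -4.93580854e+01, -3.81860062e-01, -3.14326286e+01,
        1.30736735e-02,  1.17635532e-02,  1.68406068e-06]), 'eef_pos': array([0.17626672, 0.62508307, 0.23021166]), 'tcp_rot': array([-1.79888811e+02,  6.01318291e-03,  1.64257808e+02]), 'ft_force': array([ 1.24433857, -0.20286517, -0.43781901]), 'moment': array([-0.01999923, -0.05093021,  0.01671174]), 'gripper_force': 0.0, 'width': 1.0024266419817152}
scene {'mtx': array([[416.9930984 ,   0.        , 258.17883492],
       [  0.        , 416.9930984 , 189.4614417 ],
       [  0.        ,   0.        ,   1.        ]]), 'position': array([1.44234765, 0.37941051, 0.94079073]), 'rotation': array([ 50.36048761,   0.58206995, 111.75832593])}Traceback (most recent call last):
  File "<stdin>", line 9, in <module>
  File "h.py", line 9, in world
    return c@R.T+np.array(p["position"]), u, v
           ~~~~~^~~~~~~~~~~~~~~~~~~~~~~~
ValueError: operands could not be broadcast together with shapes (2081,) (3,)
```

```bash
sed -i 's/R=np.array(p\["rotation"\])/R=Rotation.from_euler("xyz",p["rotation"],degrees=True).as_matrix()/; 1a from scipy.spatial.transform import Rotation' h.py
python3 - <<'E'
from h import *
for n in ("scene","top"):
    im,d=camera(n); cv2.imwrite(f"pics/{n}0.png",im); np.save(f"{n}.npy",d)
    for q in ("case","meter","adapter","pad","terminator"):
        for r in spotter.cut_out(n,q)[:3]:
            P,_,_=world(n,d,r["mask"])
            print(n,q,round(r["conf"],2),r["box"],np.percentile(P,[2,50,98],axis=0).round(3).tolist() if len(P) else None)
a=[cv2.imread(f"pics/{n}0.png") for n in("scene","top")]
cv2.imwrite("pics/both.png",cv2.resize(np.vstack(a),None,fx=.78,fy=.78))
E
```

```text
scene case 0.85 [204.9, 117.5, 240.9, 166.9] [[0.176, -0.281, 0.001], [0.283, -0.228, 0.088], [0.353, -0.213, 0.139]]
scene case 0.79 [308.0, 164.3, 374.1, 199.1] [[0.302, 0.137, 0.005], [0.35, 0.222, 0.082], [0.386, 0.305, 0.138]]
scene case 0.58 [191.6, 159.8, 240.2, 210.1] [[0.438, -0.256, 0.005], [0.501, -0.153, 0.085], [0.53, -0.078, 0.143]]
scene pad 0.91 [136.2, 173.7, 342.8, 295.3] [[0.453, -0.332, 0.0], [0.62, 0.001, 0.004], [0.755, 0.243, 0.017]]
scene pad 0.43 [191.0, 157.7, 243.5, 208.8] [[0.351, -0.258, 0.002], [0.501, -0.155, 0.085], [0.53, -0.078, 0.143]]
scene terminator 0.53 [388.1, 222.0, 404.3, 242.6] [[0.444, 0.415, 0.004], [0.464, 0.429, 0.038], [0.471, 0.444, 0.064]]
top case 0.97 [318.8, 254.4, 350.1, 324.7] [[0.176, -0.276, 0.02], [0.262, -0.239, 0.114], [0.348, -0.215, 0.14]]
top case 0.84 [134.7, 239.0, 202.0, 281.2] [[0.282, 0.131, 0.038], [0.332, 0.213, 0.116], [0.377, 0.3, 0.142]]
top case 0.56 [274.8, 188.7, 343.8, 225.2] [[0.437, -0.25, 0.037], [0.478, -0.164, 0.119], [0.52, -0.082, 0.145]]
top meter 0.92 [194.7, 175.9, 229.8, 207.9] [[0.481, 0.057, 0.017], [0.513, 0.098, 0.129], [0.548, 0.139, 0.152]]
top meter 0.75 [276.0, 190.1, 344.7, 225.4] [[0.437, -0.254, 0.032], [0.478, -0.167, 0.119], [0.52, -0.082, 0.145]]
top meter 0.43 [92.5, 206.2, 107.2, 217.9] [[0.438, 0.413, -0.003], [0.453, 0.421, 0.044], [0.47, 0.452, 0.064]]
top pad 0.7 [156.2, 109.3, 373.7, 242.6] [[0.411, -0.335, -0.002], [0.592, -0.036, 0.004], [0.74, 0.238, 0.017]]
top pad 0.47 [275.4, 189.3, 346.5, 226.0] [[0.437, -0.254, 0.022], [0.478, -0.167, 0.119], [0.521, -0.081, 0.145]]
top terminator 0.64 [92.3, 205.4, 107.4, 218.7] [[0.435, 0.413, -0.003], [0.452, 0.421, 0.048], [0.47, 0.452, 0.063]]
```

View pics/both.png

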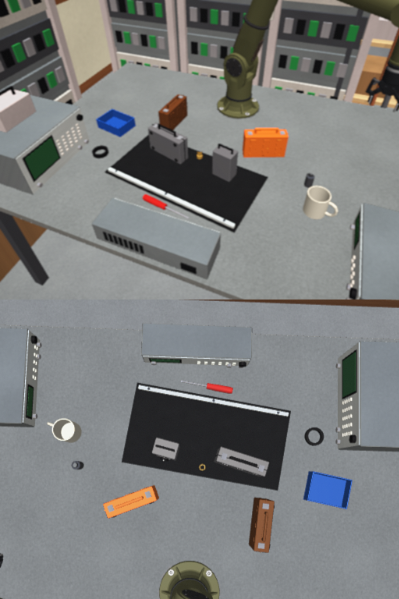

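The picture shows the grey case on the right of the pad (full-size top image, about 309,207). The meter is to its left (212,192), the adapter lies between them (about 258,215), and the bar runs along the far edge. The orange and brown boxes are the look-alikes. Next I'll get precise poses.

Run:
```python
from h import *
d=np.load("top.npy"); P,u,v=world("top",d)
im=cv2.imread("pics/top0.png")
def rect(sel,n):
    r=cv2.minAreaRect((P[sel][:,:2]*1000).astype(np.float32)); print(n,np.round(r[0],1),np.round(r[1],1),round(r[2],2),sel.sum())
    return r
reg=(u>265)&(u<355)&(v>180)&(v<235)
rect(reg&(abs(P[:,2]-.119)<.004),"case top")
rect(reg&(P[:,2]>.130)&(P[:,2]<.16),"handle")
reg=(u>185)&(u<240)&(v>165)&(v<215)
rect(reg&(abs(P[:,2]-.129)<.005),"meter top")
reg=(u>240)&(u<275)&(v>200)&(v<228)
rect(reg&(P[:,2]>.03),"adapter")
# bar: bright pixels
g=im[v,u].min(1)
bar=(P[:,2]>.010)&(P[:,2]<.022)&(P[:,0]>.55)&(P[:,0]<.78)&(P[:,1]>-.4)&(P[:,1]<.3)&(g>130)
rect(bar,"bar")
q=P[bar]; A=np.polyfit(q[:,1],q[:,0],1); print("bar line",A,np.degrees(np.arctan(A[0])), q[:,:2].min(0),q[:,:2].max(0))
dark=(im[v,u].max(1)<60)&(abs(P[:,2]-.004)<.006)&(P[:,0]>.35)&(P[:,0]<.8)&(abs(P[:,1])<.4)
rect(dark,"pad dark")
# what's tall near bar
far=(P[:,0]>.7)&(P[:,2]>.03)&(abs(P[:,1])<.4); 
if far.any(): print("far stuff",P[far].min(0),P[far].max(0))
```

```text
case top [ 479.7 -169.8] [180.9  56.3] 72.77 961
handle [ 480.5 -168.5] [97.6 10.2] 73.97 137
meter top [517.1 100.5] [83.9 57.9] 76.41 543
adapter [0. 0.] [0. 0.] 0.0 0
bar [717.5 -47.7] [129.2 657.6] 1.8 920
bar line [0.15463024 0.7246772 ] 8.790043150971046 [ 0.64261451 -0.37496551] [0.77979801 0.27889912]
pad dark [577.7 -48.1] [598.3 307.1] 81.36 16008
far stuff [ 0.75274401 -0.19862995  0.03003498] [0.97529046 0.20195205 0.10422982]
```

jog_arm --pt "-0.085 -0.048 0 0 0 0 1" --pt "-0.085 -0.048 0 0 0 0 1" --pt "-0.085 -0.048 0 0 0 0 1" --pt "-0.085 -0.048 0 0 0 0 1" --pt "-0.085 -0.048 0 0 0 0 1" --pt "-0.085 -0.048 0 0 0 0 1" --pt "-0.085 -0.048 0 0 0 0 1" --pt "-0.085 -0.048 0 0 0 0 1"

```text
time: 1.5
eef_pos: [0.4527, 0.3471, 0.2318]
tcp_rot: [179.9, 0.0, 164.3]
ft_force: [0.3, 0.9, 0.3]
width: 0.999
gripper_force: 0.0
```

```bash
cat >> h.py <<'E'
def go(x,y,z,yaw=None):
    s=readout.get_state(); R=Rotation.from_euler("xyz",s["tcp_rot"],degrees=True)
    d=R.inv().apply(np.array([x,y,z])-s["eef_pos"])
    out=np.round(d/.5,4)
    r=R.inv()*Rotation.from_euler("xyz",[180,0,s["tcp_rot"][2] if yaw is None else yaw],degrees=True)
    print("t",round(s["time"],2),"pos",s["eef_pos"].round(4),"rot",s["tcp_rot"].round(2),"F",s["ft_force"].round(1),"q",s["joint_positions"].round(0))
    print("shift total",out,"rows>=",np.ceil(np.linalg.norm(d)/.05),"turn total",np.round(r.as_rotvec(degrees=True)/30,3))
E
python3 - <<'E'
from h import *
im=cv2.imread("pics/top0.png"); d=np.load("top.npy"); P,u,v=world("top",d)
reg=(u>250)&(u<268)&(v>205)&(v<222)
hsv=cv2.cvtColor(im,cv2.COLOR_BGR2HSV)[v,u]
b=reg&(hsv[:,1]>80)&(hsv[:,2]>80)
print("adapter",b.sum(),np.median(P[b],0) if b.any() else None,P[b].min(0),P[b].max(0))
go(.43,-.153,.235,164.26-0)
go(.45,.1,.235)
E
```

```text
adapter 47 [ 0.45777061 -0.0330724   0.0159739 ] [ 0.44564055 -0.04526221 -0.00150996] [ 0.47222029 -0.02113785  0.02764492]
t 1.5 pos [0.4527 0.3471 0.2318] rot [1.7994e+02 3.0000e-02 1.6427e+02] F [0.3 0.9 0.3] q [-49.   9.  10.  95.  -1.  76.  35.]
shift total [-0.2274 -0.975  -0.0073] rows>= 11.0 turn total [0.002 0.001 0.   ]
t 1.5 pos [0.4527 0.3471 0.2318] rot [1.7994e+02 3.0000e-02 1.6427e+02] F [0.3 0.9 0.3] q [-49.   9.  10.  95.  -1.  76.  35.]
shift total [-0.1287 -0.4771 -0.0069] rows>= 5.0 turn total [0.002 0.001 0.   ]
```

jog_arm --pt "-0.019 -0.0813 0 0 0 0 1" --pt "-0.019 -0.0813 0 0 0 0 1" --pt "-0.019 -0.0813 0 0 0 0 1" --pt "-0.019 -0.0813 0 0 0 0 1" --pt "-0.019 -0.0813 0 0 0 0 1" --pt "-0.019 -0.0813 0 0 0 0 1" --pt "-0.019 -0.0813 0 0 0 0 1" --pt "-0.019 -0.0813 0 0 0 0 1" --pt "-0.019 -0.0813 0 0 0 0 1" --pt "-0.019 -0.0813 0 0 0 0 1" --pt "-0.019 -0.0813 0 0 0 0 1" --pt "-0.019 -0.0813 0 0 0 0 1"

```text
time: 2.7
eef_pos: [0.4286, -0.1536, 0.2317]
tcp_rot: [179.9, 0.1, 164.3]
ft_force: [1.2, -0.1, 0.5]
width: 1.001
gripper_force: 0.0
```

Run:
```python
from h import *
go(.416,-.150,.086,163.2)
```

```text
t 2.7 pos [ 0.4286 -0.1536  0.2317] rot [1.7994e+02 7.0000e-02 1.6426e+02] F [ 1.2 -0.1  0.5] q [-26.  -9.  39. 111.   6.  77.  86.]
shift total [ 0.0266 -0.0003  0.2913] rows>= 3.0 turn total [0.002 0.002 0.035]
```

jog_arm --pt "0.027 0 0 0 0 0.035 1" --pt "0 0 0.06 0 0 0 1" --pt "0 0 0.08 0 0 0 1" --pt "0 0 0.08 0 0 0 1" --pt "0 0 0.07 0 0 0 1" --pt "0 0 0 0 0 0 1"

```text
time: 3.3
eef_pos: [0.4121, -0.1476, 0.0828]
tcp_rot: [-179.9, -0.5, 163.2]
ft_force: [-0.7, -0.0, -0.2]
width: 1.005
gripper_force: 0.0
```

Run:
```python
from h import *
go(.416,-.150,.086,163.2)
a=[]
for n in ("scene","top"):
    im,d=camera(n); a.append(im)
s=a[0][100:260,120:340]; t=a[1][130:270,200:400]
cv2.imwrite("pics/pre.png",np.vstack([cv2.resize(s,(660,300)),cv2.resize(t,(660,300))]))
```

```text
t 3.3 pos [ 0.4121 -0.1476  0.0828] rot [-179.87   -0.47  163.17] F [-0.7 -0.  -0.2] q [-25.  -1.  42. 123.   1.  58.  89.]
shift total [-0.0088 -0.0024 -0.0065] rows>= 1.0 turn total [-0.004 -0.016 -0.001]
```

View pics/pre.png

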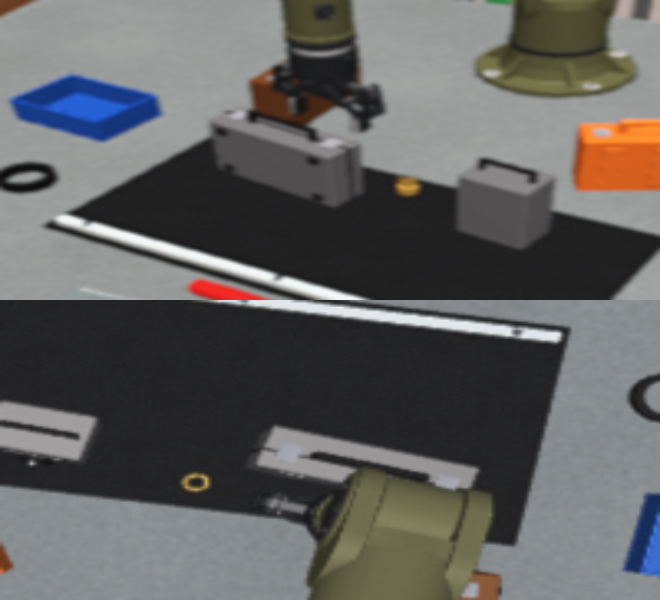

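The fingers are open behind the lid side and centred on the case. The adapter is clear on the left, at crop (195,482). I'll push now.

jog_arm --pt "-0.02 0 0 0 0 0 1" --pt "-0.02 0 0 0 0 0 1" --pt "-0.01 0 0 0 0 0 1" --pt "-0.01 0 0 0 0 0 1" --pt "-0.01 0 0 0 0 0 1" --pt "-0.01 0 0 0 0 0 1" --pt "-0.01 0 0 0 0 0 1" --pt "0 0 0 0 0 0 1"

```text
time: 4.2
eef_pos: [0.4597, -0.1615, 0.0863]
tcp_rot: [-180.0, 0.0, 163.2]
ft_force: [-0.3, -0.4, -0.7]
width: 1.004
gripper_force: 0.4
```

```bash
cat >> h.py <<'E'
def look():
    im,d=camera("scene"); P,u,v=world("scene",d)
    reg=(P[:,0]>.43)&(P[:,0]<.72)&(P[:,1]>-.32)&(P[:,1]<-.05)&(P[:,2]>.02)&(P[:,2]<.16)
    s=readout.get_state(); print("t",s["time"],s["eef_pos"].round(3),"F",s["ft_force"].round(1))
    return im,P[reg]
E
python3 - <<'E'
from h import *
im,P=look()
cv2.imwrite("pics/p1.png",cv2.resize(im[100:260,120:340],(660,480)))
E
```

```text
t 4.25 [ 0.459 -0.161  0.086] F [-0.3 -0.4 -1.6]
```

View pics/p1.png

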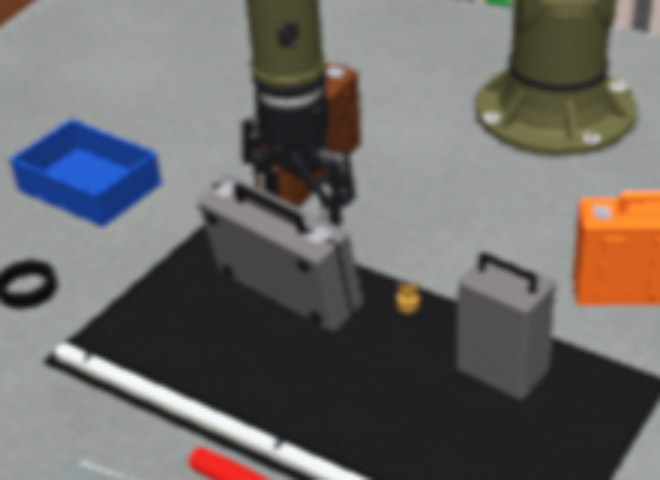

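The case already leans forward slightly (feet side visible, crop 200-360, 180-330), so I'll keep pushing.

jog_arm --pt "-0.014 0 0 0 0 0 1" --pt "-0.014 0 0 0 0 0 1" --pt "-0.014 0 0 0 0 0 1" --pt "-0.014 0 0 0 0 0 1" --pt "-0.014 0 0 0 0 0 1" --pt "-0.014 0 0 0 0 0 1" --pt "0 0 0 0 0 0 1" --pt "0 0 0 0 0 0 1" --pt "0 0 0 0 0 0 1"

```text
time: 5.15
eef_pos: [0.4989, -0.1733, 0.0862]
tcp_rot: [180.0, -0.0, 163.2]
ft_force: [-0.4, -0.6, -0.4]
width: 0.998
gripper_force: 0.0
```

```bash
cat >> h.py <<'E'
def lidrect(P,u=None):
    s=abs(P[:,2]-.061)<.005
    r=cv2.minAreaRect((P[s][:,:2]*1000).astype(np.float32)); print("lid",np.round(r[0],1),np.round(r[1],1),round(r[2],2),s.sum())
E
python3 - <<'E'
from h import *
im,P=look(); lidrect(P)
cv2.imwrite("pics/p2.png",cv2.resize(im[100:260,120:340],(660,480)))
E
```

```text
t 5.2 [ 0.499 -0.173  0.086] F [ 1.5 -0.   0.2]
lid [ 565.9 -193.9] [184.  118.1] 74.25 1298
```

View pics/p2.png

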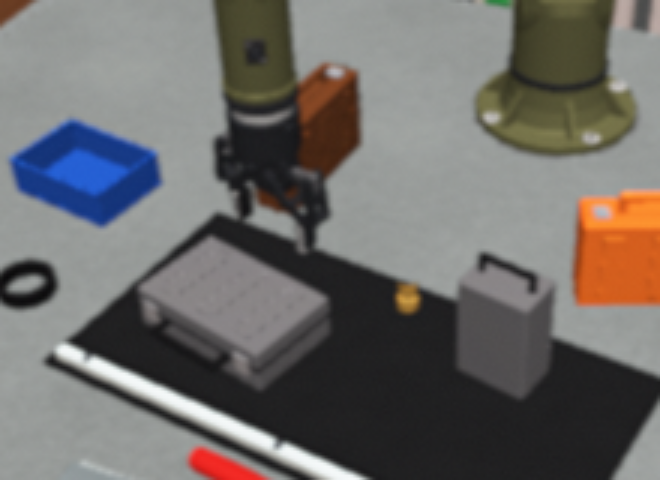

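The case now lies flat with the lid up and its handle towards the bar (crop about 235,310). Next I back off, descend and turn the tool square to the pad.

Run:
```python
from h import *
go(.472,-.179,.012,171.3)
```

```text
t 5.2 pos [ 0.4989 -0.1732  0.0862] rot [ 1.7998e+02 -2.0000e-02  1.6320e+02] F [ 1.5 -0.   0.2] q [-22.  13.  42. 111. -10.  59.  98.]
shift total [ 0.0481 -0.0267  0.1485] rows>= 2.0 turn total [ 0.001 -0.001 -0.27 ]
```

jog_arm --pt "0.048 0 0 0 0 0 1" --pt "0 -0.027 0 0 0 -0.135 1" --pt "0 0 0 0 0 -0.135 1" --pt "0 0 0.05 0 0 0 1" --pt "0 0 0.05 0 0 0 1" --pt "0 0 0.048 0 0 0 1" --pt "0 0 0 0 0 0 1"

```text
time: 5.9
eef_pos: [0.4695, -0.1784, 0.0098]
tcp_rot: [180.0, -0.3, 171.3]
ft_force: [-0.5, -0.0, -0.5]
width: 0.995
gripper_force: 0.0
```

Run:
```python
from h import *
go(.550,-.191,.012,171.3)
im,P=look(); lidrect(P)
```

```text
t 5.9 pos [ 0.4695 -0.1784  0.0098] rot [180.    -0.34 171.3 ] F [-0.5 -0.  -0.5] q [-18.  17.  40. 118. -14.  50. 111.]
shift total [-0.1629 -0.0005 -0.0054] rows>= 2.0 turn total [ 0.    -0.011  0.   ]
t 5.95 [ 0.471 -0.179  0.011] F [-0.1  0.3  0.1]
lid [ 547.1 -188.3] [184.8 158.9] 74.27 1304
```

jog_arm --pt "-0.014 0 0 0 0 0 1" --pt "-0.014 0 0 0 0 0 1" --pt "-0.012 0 0 0 0 0 1" --pt "-0.012 0 0 0 0 0 1" --pt "-0.012 0 0 0 0 0 1" --pt "-0.012 0 0 0 0 0 1" --pt "-0.012 0 0 0 0 0 1" --pt "-0.012 0 0 0 0 0 1" --pt "-0.012 0 0 0 0 0 1" --pt "-0.012 0 0 0 0 0 1" --pt "-0.012 0 0 0 0 0 1" --pt "0 0 0 0 0 0 1"

```text
time: 7.15
eef_pos: [0.5415, -0.1893, 0.0124]
tcp_rot: [-180.0, 0.1, 171.4]
ft_force: [-0.3, -0.4, -0.5]
width: 1.0
gripper_force: 0.0
```

```bash
cat >> h.py <<'E'
def lid2(P):
    # fit lid plane points only, trimmed of the fingers by a band behind the tool
    s=readout.get_state(); a=np.radians(-8.7); ex=np.array([np.cos(a),np.sin(a)]); ey=np.array([-ex[1],ex[0]])
    Q=P[(abs(P[:,2]-.061)<.005)][:,:2]; q=(Q-[.578,-.048]); q=np.c_[q@ex,q@ey]
    t=(s["eef_pos"][:2]-[.578,-.048]); t=np.array([t@ex,t@ey])
    k=q[:,0]>t[0]+.016
    r=cv2.minAreaRect((q[k]*1000).astype(np.float32)); print("pad frame: tcp",t.round(4),"lid",np.round(r[0],1),np.round(r[1],1),round(r[2],2),k.sum(),"max x",np.percentile(q[k,0],99.5))
E
python3 - <<'E'
from h import *
im,P=look(); lid2(P)
cv2.imwrite("pics/p3.png",cv2.resize(im[100:260,120:340],(660,480)))
E
```

```text
t 7.2 [ 0.541 -0.189  0.012] F [-0.   0.1 -0.2]
pad frame: tcp [-0.0149 -0.1453] lid [  57.2 -138. ] [182.9 112.4] 89.85 1345 max x 0.11204116030297348
```

View pics/p3.png

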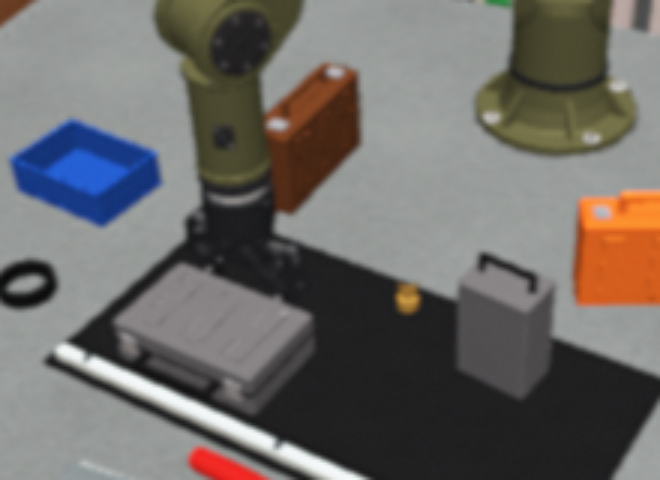

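The case is now square to the bar, with about 17 mm left (front edge around crop 115-240, 330-400). I'll finish slowly.

jog_arm --pt "-0.006 0 0 0 0 0 1" --pt "-0.006 0 0 0 0 0 1" --pt "-0.006 0 0 0 0 0 1" --pt "-0.006 0 0 0 0 0 1" --pt "-0.006 0 0 0 0 0 1" --pt "-0.003 0 0 0 0 0 1"

```text
time: 7.8
eef_pos: [0.5562, -0.1921, 0.0122]
tcp_rot: [-180.0, 0.0, 171.3]
ft_force: [-4.8, 0.7, 1.9]
width: 1.0
gripper_force: 2.2
```

Run:
```python
from h import *
im,P=look(); lid2(P)
```

```text
t 7.85 [ 0.556 -0.192  0.012] F [-2.7  0.1  0.9]
pad frame: tcp [ 0.0004 -0.1457] lid [  71.6 -137.9] [181.9 112. ] 89.02 1371 max x 0.12635508393211503
```

jog_arm --pt "-0.003 0 0 0 0 0 1" --pt "-0.003 0 0 0 0 0 1"

```text
time: 8.05
eef_pos: [0.5588, -0.1925, 0.0122]
tcp_rot: [180.0, -0.0, 171.3]
ft_force: [-3.5, 0.4, 0.8]
width: 1.0
gripper_force: 1.8
```

jog_arm --pt "-0.002 0 0 0 0 0 1" --pt "-0.002 0 0 0 0 0 1"

```text
time: 8.25
eef_pos: [0.5599, -0.1927, 0.0122]
tcp_rot: [180.0, -0.1, 171.3]
ft_force: [-8.9, 1.3, 5.1]
width: 0.999
gripper_force: 4.2
```

Run:
```python
from h import *
im,P=look(); lid2(P)
```

```text
t 8.3 [ 0.56  -0.193  0.012] F [-7.   1.1  3.2]
pad frame: tcp [ 0.004  -0.1458] lid [  76.5 -138.6] [182.5 113. ] 89.94 1392 max x 0.13015721677324105
```

jog_arm --pt "-0.003 0 0 0 0 0 1" --pt "0 0 0 0 0 0 1"

```text
time: 8.5
eef_pos: [0.5598, -0.1927, 0.0122]
tcp_rot: [179.9, -0.3, 171.3]
ft_force: [-10.6, 2.2, 7.6]
width: 0.998
gripper_force: 5.5
```

jog_arm --pt "0.01 0 0 0 0 0 1" --pt "0.03 0 0 0 0 0 1" --pt "0.05 0 0 0 0 0 1" --pt "0 0 -0.08 0 0 0 1" --pt "0 0 -0.08 0 0 0 1" --pt "0 0 -0.08 0 0 0 1" --pt "0 0 -0.08 0 0 0 1" --pt "0 0 0 0 0 0 1"

```text
time: 9.3
eef_pos: [0.5227, -0.1878, 0.1788]
tcp_rot: [180.0, 0.8, 171.3]
ft_force: [-0.3, -1.3, 0.0]
width: 1.001
gripper_force: 0.0
```

Run:
```python
from h import *
im,P=look(); lid2(P)
cv2.imwrite("pics/p4.png",cv2.resize(im[100:260,120:340],(660,480)))
```

```text
t 9.35 [ 0.521 -0.187  0.176] F [ 0.9 -0.4 -0.9]
pad frame: tcp [-0.0352 -0.146 ] lid [  73.1 -138.4] [182.4 117.5] 89.96 1419 max x 0.13069093421897005
```

View pics/p4.png

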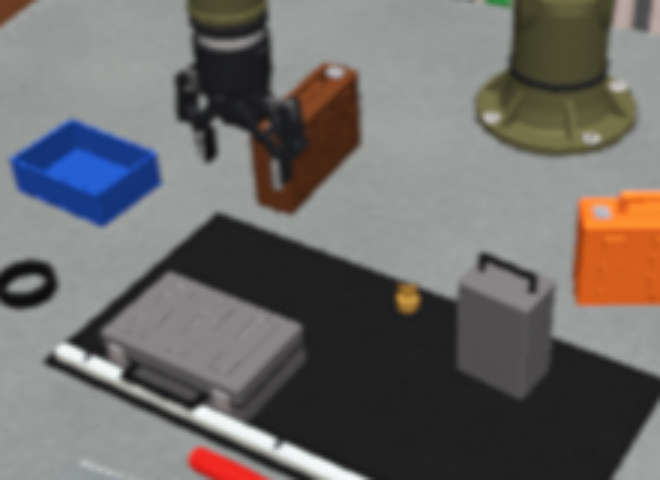

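The case lies flush on the bar with its handle over it (crop about 165,385). The pad-frame fit puts its centre at x = 73.1 mm, against 72.5 ideal, and it is square to within 0.1°. The meter and the adapter are unmoved, and the gripper is clear.

```bash
python3 -c "
from cell import hand_in
print(hand_in())"
```

```text
the job is handed in; nothing more can be done
None
```

I tipped the case onto its feet with the lid up, pushed it flush and square against the stop bar, and handed the job in at about 9.4 s; the hand-in returned no verdict.

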